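# Time the glue and hold the mended pot rest in a ratchet clamp

## Robot

A 6-joint arm with a two-finger parallel gripper is mounted at the origin on a cart in front of the work surface, level with it; the furniture and walls round the work are solid. World frame = base frame: x ahead of the robot, y to its left, z up, the work surface at z = 0. Lengths are in m, angles in rad, forces in N, time in s.
With the tool pointing down it reaches from about 0.375 to 0.925 m from the base axis. Payload 5.7 kg.
Tool frame: the origin (TCP) lies midway between the tips of the shut fingers; the grasp point (between the pads) lies 19 mm behind it; z points along the fingers, y is the line along which they close (so a half turn about z gives the same grasp; the last joint's range is limited). The gripper opens to 88 mm and grips with 3 to 60 N. Pads are 20 mm wide; open, the fingers measure 115 mm over their backs; the gripper's body (75 mm by 178 mm) begins 61 mm behind the grasp point.
Start: joints at [-0.115, 0.359, 1.51, -0, 1.272, -0.115], TCP at [0.6, -0, 0.223] pointing down, gripper open.
Joint ranges: [-2.97, 2.97], [-1.01, 2.36], [0.21, 2.38], [-0.96, 4.11], [0.2, 2.71], [-2.98, 2.98]. Speed limits (rad/s): [2.39, 2.39, 3.14, 3.14, 3.14, 3.14].

## Interface

Orientations are given as a unit quaternion [x, y, z, w].
In Python, from bench import move_ptp, servo_line, goto_joints, move_gripper, sleep, inverse_kinematics, capture, PlanningError, close_job, spot_in, silhouettes, current_clock, current_joint_pos, current_qvel, current_joint_torque, current_position, current_orientation, current_force, current_torque, current_finger_gap, current_grip_force gives the robot as it stands. Calls block until the motion is done:
- move_ptp(position, orientation): joint-space move of the TCP to a pose.
- servo_line(position, orientation=None, rate=0.15, contact_N=None): straight line of the TCP; orientation=None keeps the orientation; rate is the mean speed in m/s. With contact_N (N) it stops when the force on the tool has changed by that much, and returns True; else False.
- goto_joints(angles): joint-space move.
- move_gripper(opening): finger opening in m; the grip force is fixed at half the most; returns when the fingers have stopped.
- sleep(seconds).
- inverse_kinematics(position, orientation): joint angles nearest the present ones, or None.
- capture(name): name is "scene" or "side" or "wrist"; returns a dict with "image" (384x512x3 uint8, blue, green, red), "range_z" (384x512 float32, m along the optical axis (not along the pixel's ray), 0 where there is no reading), "intrinsics" (3x3 intrinsics, pixels), "R" (3x3) and "t" (3): a world point X has camera coordinates R X + t. Camera axes: x right, y down, z forward; pixel columns grow to the right and rows downward; lengths in m; the calibration is good to about 2 mm. The wrist camera is an equidistant fisheye: a pixel r from the principal point sees the ray r / f radians off the axis. A picture is of the moment at which its call begins.
A pose or a line that the arm cannot do raises PlanningError and nothing moves.
- close_job(): hands the job in; it is judged then, once.
Trained networks look in the newest picture that a camera, given by its name, has taken for a name from the list of things; names that differ only in an ending like _2 or _b are one class to them, and where a whole thing is asked for, a point or a joint stands for the part that bears it (a point fixed in the world has none). Each returns a list of dicts, best first, with "conf" (0 to 1); they miss things now and then, are a little off and sometimes report something else, mostly with a low value. They report only what shows in the picture. A call takes as long as a camera call. They do not tell look-alikes from the thing itself.
- spot_in(camera, query): "xy" ([column, row] in pixels, amid what is visible of it).
- silhouettes(camera, query): "region" (384x512 bool, what is visible of it) and "xy" ([column, row] in pixels, amid what is visible of it).
Readings, each from a call of its own:
- current_clock(): time.
- current_joint_pos(): joint angles.
- current_qvel(): joint speeds.
- current_joint_torque(): joint torques, N m.
- current_position(): TCP position.
- current_orientation(): TCP orientation.
- current_force(): force on the tool from outside, world axes, zero at the start.
- current_torque(): the same for the moment, N m.
- current_finger_gap(): finger opening in m.
- current_grip_force(): force on a finger pad.
Only numpy, scipy, OpenCV 4.12 (cv2) and the standard library are available. Lean on these libraries where they do the work, as an engineer would, in place of code of your own. Each camera call takes 0.05 s, during which the arm holds its last target. There are 200 camera calls.

## Task

The wooden pot rest in the bench clamp has just been glued back together. Wind the kitchen timer counter-clockwise (seen from above) by at least a third of a turn, in a few partial turns, for the setting time; then pump the clamp's two handles together again and again, lightly, until its jaw has closed on the pot rest and presses it firmly against the fixed jaw, the jaw's sprung pad visibly pushed in by a few millimetres. Finish while still holding the handles squeezed so that the pot rest stays gripped, without crushing it, without touching it or pushing the jaw itself, and without disturbing the shaker, the garlic or the spice jar.

Things in the scene. Friction and masses are not known exactly. Their poses are not given: they have to be found in the camera images.
- timer: White round wind-up kitchen timer, 66 mm across and 48 mm high, stuck to the worktop by a magnetic foot. Origin: centre of its underside. The body (fixed) is 20 mm high; above it the 64 mm wide dial ring spans 20 to 38 mm of height and carries a ridge up to 47 mm. The dial can be gripped round its 64 mm ring from above with the fingertips 25 to 30 mm over the worktop.
- timer_dial (a joint): Angle of the timer's dial about its vertical axis, rad; grows counter-clockwise seen from above, 0 = run down, stop at 5.24. It turns lightly and stays where it is left. It starts at 0 to 0.3; wound means above 1.95 (a third of a turn = 2.09).
- clamp: Steel bench clamp bolted to the worktop. Origin: centre line, worktop height; x: the way its jaw advances (away from the handles), z up. Bed 90 mm wide, 10 mm thick, x = -66 to 156 mm. Fixed jaw: 70 mm wide block at the far end, face at x = 135 mm, 46 mm high. Ratchet housing x = -60 to -2 mm, 50 mm wide, topped by the handle pivots, 79 mm high. Two handles reach back to x = -150 mm.
- grip (a point): Fixed point midway between the two handles where to squeeze them, 125 mm behind the clamp's origin, 56 mm over the worktop. Squeeze along the clamp's y axis from above, one finger outside each handle. Here they measure 58 mm over their outer faces when open, 30 mm fully squeezed; they spring open when let go. The toothed bar lies below them, up to 29 mm high.
- handle_left: Left handle (clamp's +y side): lever, rubber grip 12 mm thick, 24 mm tall, 44 to 68 mm over the worktop, swinging inward by up to 0.147 rad about a vertical pin 30 mm behind and 12 mm beside the clamp's origin. Origin: foot of the pin; 119 mm long. Both handles are geared together and move equally. Their springs press on each finger with about 3 to 5 N.
- handle_right: Right handle (clamp's -y side), mirror image of the left one.
- jaw: Moving jaw, 44 mm wide, 41 mm high, with toothed bar and sprung front pad. Origin = clamp's origin when fully back, advances along clamp x; starts 0-30 mm forward. A full squeeze drives it 20 mm; letting go, a pawl slips back over 6 mm teeth: about 18 mm gained a stroke. Friction 4 N holds it. Jaw force = 1.4 x each finger's squeeze - 10 N: 20 N grip gives about 17 N. Let go, 4 N or less is left.
- pad_face (a point): Centre of the front face of the moving jaw's rubber pad (44 x 24 mm), 20 mm ahead of the jaw's origin (along clamp x) when unloaded; the pad springs back into the jaw by 1 mm per 2.5 N, at most 17 mm.
- pot_rest: Mended wooden pot rest, a block of two glued halves, 50 mm (x) by 70 mm (y) by 20 mm high, 120 g, lying loose on the clamp's bed between the jaws, 1 to 10 mm short of the fixed jaw; the moving jaw pushes it there. Origin: centre of its underside. The joint takes up to 50 N.
- pepper_shaker: White shaker, 55 mm wide, 86 mm high; origin at the centre of its underside. Leave alone.
- garlic: Garlic bulb, 60 mm wide and high; origin at the centre of its underside. Leave alone.
- spice_jar: Spice jar with a dark cap, 41 mm wide, 105 mm high; origin at the centre of its underside. Leave alone.
Things that resemble listed ones, but are neither listed nor needed, are in the scene too. What is meant by the pot_rest is not pink or yellow, and is the smaller of those in its own colour.

How it is judged:
By the outcome, as a careful person would: the job done as asked, in the order asked, and still so for the second after the job is handed in, while the arm keeps its last pose, push and grip.
It also fails if it takes over 48 s, if anything falls off the work surface, if the arm or the gripper's body presses on something with over 40 N, if the wrist force passes 120 N, or if a joint passes its speed limit or range.

## Working session

There is one attempt and no reset: what is moved stays moved. The work goes in short steps, each a Python script; the robot and the scene stay as the last script left them, time stands still between calls to the robot, and variables do not carry over. Pictures are saved under pics/ and viewed, at most 10 in all, crops included, and the job is handed in when it is done.

```bash
mkdir -p pics; ls; cat > h.py <<'E'
import numpy as np, cv2
from bench import *
def cloud(c):
    K=c["intrinsics"]; z=c["range_z"]; v,u=np.mgrid[0:z.shape[0],0:z.shape[1]]
    P=np.stack([(u-K[0,2])/K[0,0]*z,(v-K[1,2])/K[1,1]*z,z],-1)
    W=(P-c["t"])@c["R"]; W[z<=0]=np.nan
    return W
E
python3 - <<'E'
from h import *
ims=[]
for n in ["scene","side"]:
    c=capture(n); np.savez(n+".npz",**c); W=cloud(c); im=c["image"].copy()
    print(n,c["t"],-c["R"].T@c["t"])
    for q in ["timer","clamp","handle_left","handle_right","jaw","pot_rest","pepper_shaker","garlic","spice_jar"]:
        for d in silhouettes(n,q)[:5]:
            if d["conf"]<.25: continue
            m=d["region"]; p=W[m]; p=p[~np.isnan(p).any(1)]
            if len(p)==0: continue
            print(n,q,round(d["conf"],2),np.round(d["xy"]),np.round(np.median(p,0),3),np.round(np.percentile(p,2,0),3),np.round(np.percentile(p,98,0),3))
    cv2.imwrite(f"pics/{n}0.png",im)
print(current_clock())
E
```

```text
pics
scene [-0.34741911  0.23613033  0.92074499] [-0.28642248 -0.7650697   0.59737713]
scene timer 0.6 [316. 246.] [ 0.458 -0.24   0.03 ] [ 0.441 -0.262  0.001] [ 0.502 -0.202  0.047]
scene clamp 0.62 [233. 181.] [0.567 0.161 0.033] [0.462 0.127 0.002] [0.75  0.208 0.076]
scene handle_right 0.72 [262. 171.] [0.697 0.16  0.028] [0.678 0.134 0.012] [0.728 0.2   0.032]
scene handle_right 0.49 [215. 182.] [0.502 0.16  0.059] [0.455 0.155 0.048] [0.573 0.166 0.068]
scene jaw 0.66 [152. 181.] [0.403 0.36  0.031] [0.386 0.344 0.009] [0.433 0.384 0.051]
scene jaw 0.49 [239. 181.] [0.6   0.177 0.027] [0.484 0.153 0.   ] [0.705 0.255 0.043]
scene pot_rest 0.88 [267. 228.] [ 0.464 -0.086  0.025] [ 0.443 -0.123  0.001] [ 0.509 -0.034  0.029]
scene pot_rest 0.62 [268. 195.] [0.597 0.019 0.025] [ 0.571 -0.016  0.001] [0.641 0.078 0.029]
scene pot_rest 0.57 [236. 163.] [0.708 0.288 0.019] [0.586 0.168 0.001] [0.76  0.367 0.076]
scene pot_rest 0.55 [259. 175.] [0.695 0.161 0.028] [0.678 0.134 0.013] [0.724 0.204 0.032]
scene pepper_shaker 0.91 [337. 195.] [ 0.669 -0.166  0.052] [ 0.66  -0.182  0.002
[... 805 characters left out ...]
4 0.163 0.016] [0.641 0.2   0.041]
side pot_rest 0.86 [292. 177.] [ 0.476 -0.041  0.025] [ 0.446 -0.114  0.003] [ 0.506 -0.026  0.028]
side pot_rest 0.83 [174. 238.] [0.708 0.32  0.019] [0.682 0.274 0.004] [0.737 0.343 0.021]
side pot_rest 0.57 [192. 210.] [0.7   0.19  0.028] [0.679 0.142 0.012] [0.727 0.21  0.031]
side pot_rest 0.57 [232. 188.] [0.618 0.044 0.026] [ 0.569 -0.029  0.   ] [0.648 0.084 0.029]
side pepper_shaker 0.83 [225. 158.] [ 0.681 -0.135  0.05 ] [ 0.659 -0.163  0.003] [ 0.708 -0.127  0.086]
side garlic 0.89 [315. 257.] [0.41  0.39  0.034] [0.386 0.367 0.011] [0.436 0.402 0.053]
side spice_jar 0.85 [228. 240.] [0.573 0.403 0.062] [0.556 0.372 0.002] [0.594 0.409 0.106]
1.0
```

View pics/scene0.png

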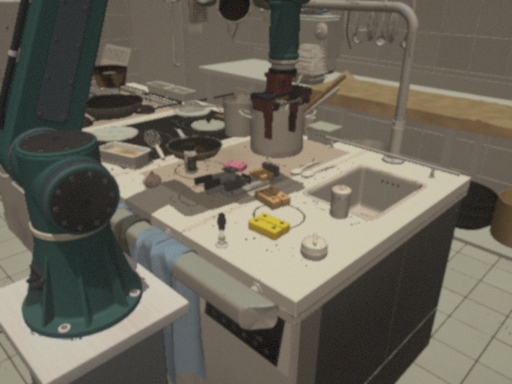

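View pics/side0.png

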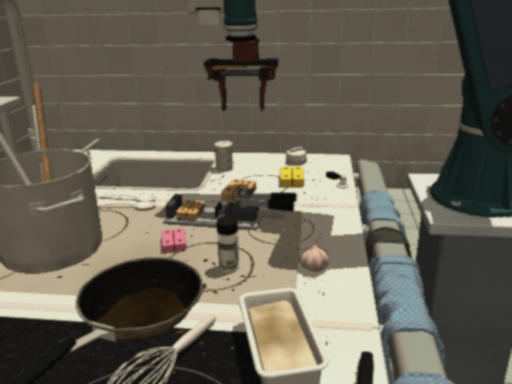

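Four blocks could be taken for the pot rest. In the side picture they are yellow (292,177), pink (174,238), a loose brown one (232,188) and a brown one between the clamp's jaws (192,210). I choose the one in the clamp: it is brown, and the smaller of the two. The timer is the white disc at scene (316,246). Next I'll fit the poses and check a close crop.

```bash
python3 - <<'E'
from h import *
from scipy.optimize import least_squares
S={n:dict(np.load(n+".npz")) for n in ["scene","side"]}
Ws={n:cloud(S[n]) for n in S}
for n in list(S)+["both"]:
    A=np.concatenate([Ws[k].reshape(-1,3) for k in (S if n=="both" else [n])]); A=A[~np.isnan(A).any(1)]
    x,y,z=A.T
    m=(abs(x-.60)<.19)&(abs(y-.165)<.07)&(z>.006)&(z<.09)&(y<.235)&(y>.1)
    print(n,"clamp rect",cv2.minAreaRect((A[m][:,:2]).astype(np.float32)),m.sum())
    b=m&(z<.013); print(" bed",cv2.minAreaRect(A[b][:,:2].astype(np.float32)))
    for lo,hi in [(.455,.48),(.48,.51)]:
        h=m&(x>lo)&(x<hi)&(z>.05)&(z<.072); print(" handle y",lo,np.round(np.sort(np.unique(np.round(A[h][:,1],3))),3))
    t=(np.hypot(x-.468,y+.23)<.05)&(z>.022)&(z<.036)
    P=A[t]; r=least_squares(lambda p:np.hypot(P[:,0]-p[0],P[:,1]-p[1])-.032,[.47,-.23],loss="soft_l1",f_scale=.002)
    print(" timer",r.x,np.std(r.fun),len(P))
    t=(np.hypot(x-.468,y+.23)<.05)&(z>.041); P=A[t]; print(" ridge",P[:,:2].mean(0).round(4),cv2.minAreaRect(P[:,:2].astype(np.float32)), P[:,2].max())
a=cv2.resize(S["scene"]["image"][140:270,170:350],None,fx=4,fy=4,interpolation=cv2.INTER_CUBIC)
cv2.imwrite("pics/crop0.png",a)
# go above clamp
q=current_orientation(); print(q)
E
```

```text
scene clamp rect ((0.5847922563552856, 0.17457085847854614), (0.09181544184684753, 0.34845641255378723), 87.38739776611328) 1641
 bed ((0.5847922563552856, 0.17457085847854614), (0.09181544184684753, 0.34845641255378723), 87.38739776611328)
 handle y 0.455 [0.153 0.154 0.155 0.156 0.157 0.158 0.159 0.16  0.161 0.162 0.164 0.166
 0.167 0.2   0.202 0.203 0.204 0.205 0.206 0.207 0.208 0.209 0.21  0.211
 0.212 0.213 0.215]
 handle y 0.48 [0.155 0.156 0.157 0.158 0.159 0.16  0.161 0.162 0.163 0.164 0.165 0.166
 0.167 0.195 0.196 0.197 0.198 0.199 0.2   0.201 0.202 0.203 0.204 0.205
 0.206 0.207 0.209 0.21  0.212]
 timer [ 0.47653196 -0.22796247] 0.00455646223431585 213
 ridge [ 0.4698 -0.2318] ((0.4714822769165039, -0.23055711388587952), (0.043956466019153595, 0.005005756393074989), 37.88882064819336) 0.04897131490768561
side clamp rect ((0.6073480844497681, 0.1798906773328781), (0.09255042672157288, 0.3028714656829834), 86.84195709228516) 3117
 bed ((0.6459202170372009, 0.17776727676391602), (0.09255176782608032, 0.2256012111902237), 86.8327865600586)
 handle y 0.455 [0.158 0.16  0.161 0
[... 925 characters left out ...]
0.171 0.2   0.202 0.203 0.204 0.205
 0.206 0.207 0.208 0.209 0.21  0.211 0.212 0.213 0.214 0.215 0.216 0.217
 0.218 0.219 0.22  0.221 0.222]
 handle y 0.48 [0.155 0.156 0.157 0.158 0.159 0.16  0.161 0.162 0.163 0.164 0.165 0.166
 0.167 0.168 0.169 0.17  0.171 0.172 0.173 0.174 0.195 0.196 0.197 0.198
 0.199 0.2   0.201 0.202 0.203 0.204 0.205 0.206 0.207 0.208 0.209 0.21
 0.211 0.212 0.213 0.214 0.215 0.216 0.217 0.218]
 timer [ 0.47594371 -0.22933448] 0.004596767515923777 332
 ridge [ 0.4709 -0.2291] ((0.4703989624977112, -0.22768504917621613), (0.04572853818535805, 0.01174753624945879), 37.47068405151367) 0.04897131490768561
[ 7.07100192e-01  7.07113368e-01 -4.05635595e-05 -3.85887592e-05]
```

View pics/crop0.png

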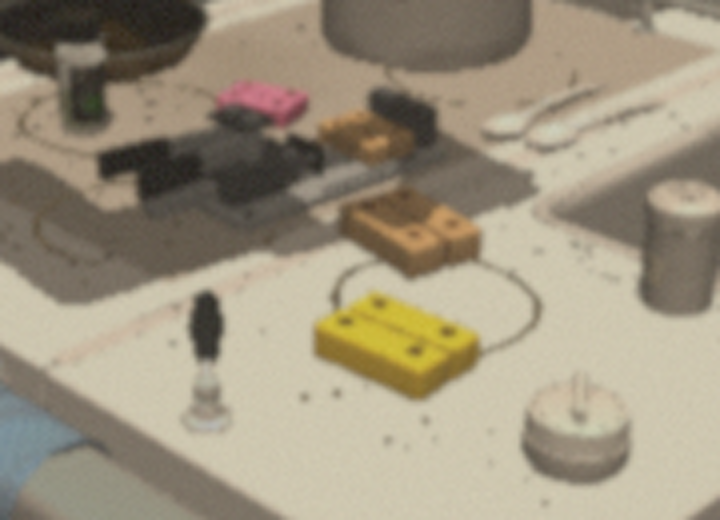

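The crop confirms it: the brown block in the clamp is smaller than the loose brown one at side (232,188). The timer is at scene (316,246) with its ridge on top. Moving above the timer to check it from close by.

```bash
cat >> h.py <<'E'
from scipy.spatial.transform import Rotation as Rn
def ori(phi): # tool down, tool y along world angle phi
    y=np.array([np.cos(phi),np.sin(phi),0]); z=np.array([0,0,-1.]); x=np.cross(y,z)
    return Rn.from_matrix(np.stack([x,y,z],1)).as_quat()
def fcloud(c):
    K=c["intrinsics"]; z=c["range_z"]; v,u=np.mgrid[0:z.shape[0],0:z.shape[1]]
    dx=(u-K[0,2])/K[0,0]; dy=(v-K[1,2])/K[1,1]; th=np.hypot(dx,dy)+1e-9
    t=np.tan(np.minimum(th,1.4)); P=np.stack([dx/th*t*z,dy/th*t*z,z],-1)
    W=(P-c["t"])@c["R"]; W[(z<=0)|(th>1.3)]=np.nan
    return W
E
python3 - <<'E'
from h import *
p=[.471,-.2295,.13]
for phi in np.arange(-1.5,3.2,.5):
    q=inverse_kinematics(p,ori(phi)); print(round(phi,1),None if q is None else np.round(q,2))
move_ptp(p,ori(0.))
c=capture("wrist"); W=fcloud(c)
cv2.imwrite("pics/w1.png",c["image"]); np.savez("w1.npz",**c)
A=W.reshape(-1,3);A=A[~np.isnan(A).any(1)]; d=np.hypot(A[:,0]-.471,A[:,1]+.2295)<.06
for lo,hi in [(.032,.042),(.015,.042),(.042,.06)]:
    P=A[d&(A[:,2]>lo)&(A[:,2]<hi)][:,:2].astype(np.float32); print(lo,len(P),cv2.minEnclosingCircle(P),cv2.minAreaRect(P))
print(current_clock(), current_position())
E
```

```text
-1.5 [-0.59  0.36  1.78 -0.    1.    0.91]
-1.0 [-0.59  0.36  1.78 -0.    1.    0.41]
-0.5 [-0.59  0.36  1.78 -0.    1.   -0.09]
0.0 [-0.59  0.36  1.78 -0.    1.   -0.59]
0.5 [-0.59  0.36  1.78 -0.    1.   -1.09]
1.0 [-0.59  0.36  1.78 -0.    1.   -1.59]
1.5 [-0.59  0.36  1.78 -0.    1.   -2.09]
2.0 [-0.59  0.36  1.78 -0.    1.   -2.59]
2.5 None
3.0 [-0.59  0.36  1.78 -0.    1.    2.7 ]
0.032 2875 ((0.4745473563671112, -0.22903475165367126), 0.030678147450089455) ((0.47460129857063293, -0.228429913520813), (0.05879310145974159, 0.059775710105895996), 27.026533126831055)
0.015 3259 ((0.4743296205997467, -0.22832699120044708), 0.03243860974907875) ((0.47468137741088867, -0.2268907129764557), (0.062190670520067215, 0.06201556697487831), 35.33067321777344)
0.042 468 ((0.4743443727493286, -0.2286047637462616), 0.021577507257461548) ((0.47467437386512756, -0.22903041541576385), (0.04294580593705177, 0.008707812987267971), 37.78575134277344)
2.1333 [ 0.47225695 -0.22906858  0.13058166]
```

View pics/w1.png

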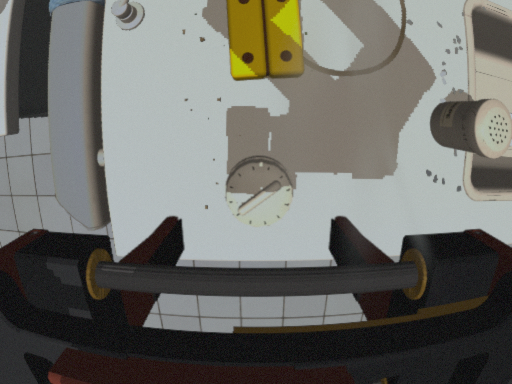

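The wrist picture shows the timer at (260,192) with its ridge at about 38°. The centre is (0.4745,-0.2287). I'll wind it in three partial turns.

```bash
python3 - <<'E'
from h import *
def ridge():
    c=capture("wrist"); A=fcloud(c).reshape(-1,3);A=A[~np.isnan(A).any(1)]
    P=A[(np.hypot(A[:,0]-.4745,A[:,1]+.2287)<.035)&(A[:,2]>.042)&(A[:,2]<.06)][:,:2]
    u,s,v=np.linalg.svd(P-P.mean(0),full_matrices=False)
    return np.arctan2(v[0,1],v[0,0]), len(P)
p=np.array([.4745,-.2287,.027])
move_ptp(p+[0,0,.06],ori(-.45)); print("ridge",ridge())
servo_line(p,rate=.12,contact_N=8); print(current_position(),current_force())
for i in range(3):
    move_gripper(.055); print("gap",current_finger_gap(),current_grip_force(),current_clock())
    q=np.array(current_joint_pos()); q[5]-=.9; goto_joints(q)
    print(np.array(current_joint_pos())[5]-q[5], "F",np.round(current_force(),1))
    move_gripper(.085); print("ridge",ridge())
    if i<2: q[5]+=.9; goto_joints(q)
servo_line(p+[0,0,.11],rate=.2); print("ridge",ridge(),current_clock())
E
```

```text
ridge (np.float64(-2.486554980806941), 651)
[ 0.47488164 -0.22893754  0.02745047] [-0.46097499  0.63461725 -0.02657715]
gap 0.059197559677123625 29.741372322896495 3.9167
0.0019565364705780297 F [-4.4 -3.2  5.5]
ridge (np.float64(-1.6100434557561183), 947)
gap 0.059926336076564723 29.566760248853825 6.8333
0.001778982325278955 F [-4.7 -3.1  3.1]
ridge (np.float64(-0.6900911289812252), 956)
gap 0.05924570309416099 29.479430190040148 9.7417
0.0019227468800062653 F [-5.  -2.2  3.2]
ridge (np.float64(0.19734055246132792), 1270)
ridge (np.float64(0.19980125246511304), 454) 12.0083
```

Wound by about 2.69 rad (ridge 0.655 → 3.34). Next, over to the clamp.

```bash
python3 - <<'E'
from h import *
a=np.radians(-3.1); phi=np.pi/2+a
move_ptp([.476,.187,.16],ori(phi))
c=capture("wrist"); cv2.imwrite("pics/w2.png",c["image"]); np.savez("w2.npz",**c)
W=fcloud(c);A=W.reshape(-1,3);A=A[~np.isnan(A).any(1)];x,y,z=A.T
m=(z>.006)&(z<.013)&(x>.5)&(x<.8)&(abs(y-.178)<.065)
print("bed",cv2.minAreaRect(A[m][:,:2].astype(np.float32)))
for lo,hi in [(.455,.465),(.465,.475),(.475,.485),(.485,.495),(.51,.52)]:
    h=(z>.055)&(z<.075)&(x>lo)&(x<hi)&(abs(y-.187)<.06)
    yy=A[h][:,1]; print(lo,np.percentile(yy,[1,99]).round(4) if len(yy) else 0, np.mean(np.percentile(yy,[1,99])) if len(yy) else 0)
print("handle min x",A[(z>.055)&(z<.075)&(abs(y-.187)<.05)&(x>.43)&(x<.6)][:,0].min())
for q in ["jaw","pot_rest","clamp","handle_left","handle_right"]:
    for d in silhouettes("wrist",q)[:3]:
        p=W[d["region"]];p=p[~np.isnan(p).any(1)]
        if len(p): print(q,round(d["conf"],2),np.round(d["xy"]),np.percentile(p,[3,97],axis=0).round(3).tolist())
print(current_clock(),current_position())
E
```

```text
bed ((0.6095079779624939, 0.17800016701221466), (0.09088140726089478, 0.14179173111915588), 86.5045166015625)
0.455 [0.157  0.2171] 0.18705525994723013
0.465 [0.1573 0.2171] 0.18720085236674827
0.475 [0.1579 0.215 ] 0.1864131748069236
0.485 [0.1586 0.2129] 0.18573652251142675
0.51 [0.1601 0.2084] 0.1842868957765038
handle min x 0.4551806319961364
jaw 0.63 [257. 238.] [[0.485, 0.159, 0.022], [0.64, 0.194, 0.037]]
pot_rest 0.96 [ 54. 197.] [[0.447, -0.115, 0.008], [0.509, -0.028, 0.028]]
pot_rest 0.69 [168. 310.] [[0.605, 0.046, 0.009], [0.65, 0.083, 0.029]]
clamp 0.84 [254. 246.] [[0.463, 0.138, 0.009], [0.663, 0.219, 0.076]]
handle_left 0.93 [279. 211.] [[0.46, 0.195, 0.052], [0.546, 0.215, 0.069]]
handle_right 0.88 [229. 212.] [[0.457, 0.158, 0.051], [0.544, 0.17, 0.069]]
13.85 [0.47626579 0.18639281 0.15996628]
```

View pics/w2.png

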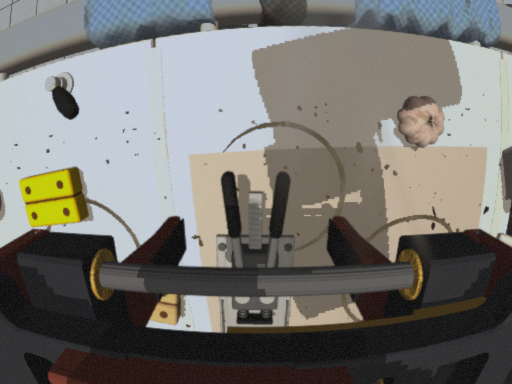

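The handles are at wrist (229,212) and (279,212), centred on y≈0.187 and 58–60 mm apart. The clamp yaw is about -3.2°. Descending for a first gentle stroke, logging force.

```bash
cat >> h.py <<'E'
def jawcheck(save=None):
    c=capture("side"); W=cloud(c)
    if save: cv2.imwrite(save,cv2.resize(c["image"][170:250,150:310],None,fx=4.5,fy=4.5,interpolation=cv2.INTER_CUBIC)); np.savez("s.npz",**c)
    a=np.radians(-3.2); L=(W-[.602,.1795,0])@np.array([[np.cos(a),-np.sin(a),0],[np.sin(a),np.cos(a),0],[0,0,1]])
    A=L.reshape(-1,3); A=A[~np.isnan(A).any(1)]
    out={}
    r=A[(abs(A[:,1])<.03)&(A[:,2]>.026)&(A[:,2]<.034)&(A[:,0]>.05)&(A[:,0]<.14)]
    j=A[(abs(A[:,1])<.024)&(A[:,2]>.036)&(A[:,2]<.046)&(A[:,0]>.0)&(A[:,0]<.12)]
    f=A[(abs(A[:,1])<.03)&(A[:,2]>.036)&(A[:,2]<.052)&(A[:,0]>.122)&(A[:,0]<.17)]
    for n,P in dict(rest=r,jaw=j,fixed=f).items(): out[n]=(np.percentile(P[:,0],[2,98]).round(4).tolist() if len(P) else None)
    return out
E
python3 - <<'E'
from h import *
a=np.radians(-3.2); phi=np.pi/2+a; p=np.array([.478,.1865,.038])
print(jawcheck())
move_ptp(p+[0,0,.05],ori(phi))
print(servo_line(p,rate=.1,contact_N=6),current_position(),current_force(),current_clock())
for g in [.056,.048,.042,.037,.033,.030]:
    move_gripper(g); f=current_grip_force(); print(g,round(current_finger_gap(),4),round(f,1),round(current_clock(),2))
    if f>14: break
print(jawcheck("pics/s1.png"),current_force())
E
```

```text
{'rest': [0.0788, 0.1369], 'jaw': [0.0023, 0.0376], 'fixed': [0.1351, 0.1531]}
False [0.47871524 0.18669046 0.03879869] [ 0.34262009 -0.95619     0.52466862] 14.9417
0.056 0.0557 5.7 15.58
0.048 0.0484 6.2 15.96
0.042 0.0423 6.6 16.3
0.037 0.0373 7.5 16.62
0.033 0.0333 8.4 16.93
0.03 0.0305 9.7 17.23
{'rest': [0.0522, 0.1367], 'jaw': [0.0213, 0.0579], 'fixed': [0.1347, 0.1545]} [-2.27054269 -5.22618686  6.73044922]
```

View pics/s1.png

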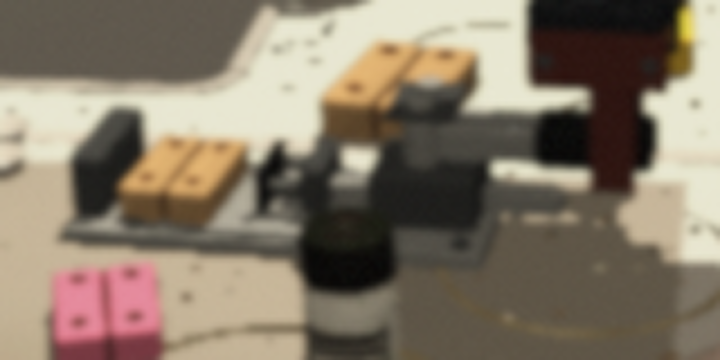

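The jaw advanced about 20 mm (pad at crop (270,180)). The pot rest is still untouched at (180,180). I'll do the second stroke, then a third in small steps.

```bash
python3 - <<'E'
from h import *
def stroke(steps,lim):
    for g in steps:
        move_gripper(g); f=current_grip_force(); print(g,round(current_finger_gap(),4),round(f,1),round(current_clock(),2))
        if f>lim: return
move_gripper(.068); stroke([.040,.031],14); print(jawcheck())
move_gripper(.068); print(jawcheck()); stroke([.05,.044,.040,.037,.034,.031],18)
print(jawcheck("pics/s2.png"),current_force(),current_position())
E
```

```text
0.04 0.04 6.7 18.66
0.031 0.0313 8.6 19.04
{'rest': [0.0552, 0.1368], 'jaw': [0.0392, 0.074], 'fixed': [0.1354, 0.1538]}
{'rest': [0.0559, 0.1367], 'jaw': [0.0393, 0.075], 'fixed': [0.1359, 0.1543]}
0.05 0.0502 6.5 20.38
0.044 0.0443 7.0 20.73
0.04 0.0403 10.7 21.03
0.037 0.0372 14.2 21.32
0.034 0.0346 18.2 21.6
{'rest': [0.054, 0.1366], 'jaw': [0.0537, 0.0847], 'fixed': [0.1351, 0.1537]} [-2.87329806 -6.00183385  4.13720259] [0.47649163 0.18530209 0.03792733]
```

View pics/s2.png

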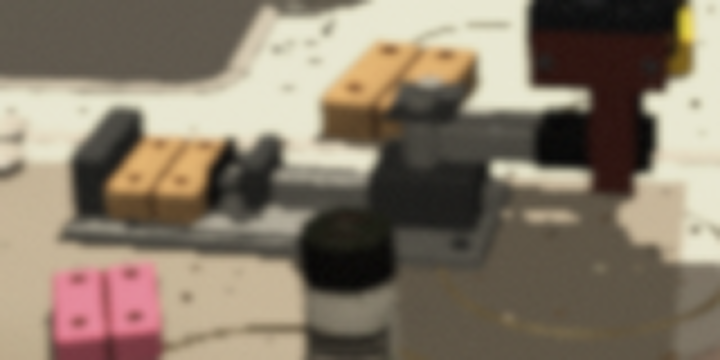

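The pot rest now sits against the fixed jaw, with the pad on it (crop (225,165)), at 18 N per finger. I'll squeeze slightly firmer, check that it holds, and hand in.

```bash
python3 - <<'E'
from h import *
move_gripper(.0322); sleep(.8)
print(current_finger_gap(),current_grip_force(),current_force(),jawcheck(),current_clock())
for d in ["pepper_shaker","garlic","spice_jar"]:
    print(d,[(round(s["conf"],2),np.round(s["xy"])) for s in spot_in("side",d)[:1]])
if 16<current_grip_force()<27: print(close_job())
E
```

```text
0.03262658683782104 20.927242934703827 [-2.07764064 -5.14465491  5.21179655] {'rest': [0.0544, 0.1367], 'jaw': [0.0546, 0.0845], 'fixed': [0.1354, 0.1536]} 22.75
pepper_shaker [(0.8, array([223., 154.]))]
garlic [(0.75, array([315., 256.]))]
spice_jar [(0.64, array([229., 243.]))]
the job is handed in; nothing more can be done
None
```

I handed the job in at about 23 s: the timer is wound by about 2.7 rad in three partial turns. The pot rest is held against the fixed jaw by a 21 N squeeze per finger, which by the given formula puts about 19 N on it and pushes the pad in about 8 mm. The shaker, garlic and spice jar show where they started.

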